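# Lean a glazed tile on the drying stand

### The arm

A 6-joint arm with a two-finger parallel gripper is mounted at the origin on the work surface. World frame = base frame: x ahead of the robot, y to its left, z up, the work surface at z = 0. Lengths are in mm, angles in rad, forces in N, time in s.
With the tool pointing down it reaches from about 300 to 775 mm from the base axis. Payload 14.6 kg.
Tool frame: the origin (TCP) lies between the finger pads; the fingertips stand 19 mm ahead of it and the grasp point (between the pads) is the TCP; z points along the fingers, y is the line along which they close (so a half turn about z gives the same grasp; the last joint's range is limited). The gripper opens to 94 mm and grips with 3 to 60 N. Pads are 16 mm wide; open, the fingers measure 119 mm over their backs; the gripper's body (75 mm by 177 mm) begins 78 mm behind the grasp point.
Start: joints at [-1.377, 0.3, 1.521, -0, 1.321, -0.067], TCP at [141.813, -531.393, 224.446] pointing down, gripper open.
Joint ranges: [-3.03, 3.03], [-0.79, 2.21], [0.23, 2.52], [-1.04, 4.18], [0, 3.07], [-2.55, 2.55]. Speed limits (rad/s): [2.22, 2.22, 2.57, 3.14, 3.14, 3.14].

### API

Orientations are given as [roll, pitch, yaw] about the fixed x, y, z axes, in that order (R = Rz(yaw) Ry(pitch) Rx(roll)).
In Python, from cell import monitor, imaging, job, find_in, trace gives the robot as it stands. The module is installed in compiled form; this text tells all that it offers.
- The arm moves only by the tool arm_command, never from a script. Its argument "steps" is a list of rows, each a list of 5 numbers: the opening, from 0 (shut) to 1 (fully open), then the shift along the tool's x, y, z in mm, then the turn about the tool's z in degrees. In form: [[gripper, dx, dy, dz, turn], ...]. A call has 1 to 20 rows; each row is the pose to reach, as a shift and turn from the pose commanded when the call began, along the tool's axes at that moment; what a row does not reach only later rows make up. A row lasts 1/8 s, in which the tool goes at most 62.5 mm and 10.7 degrees, less where a joint would pass 70% of its speed; a pose out of reach is approached as far as the arm can. A call with a gripper value outside its range is refused whole. The fingers move at their own pace and stop on an object; "force" is the grip in N (left out, the last holds). Time passes only in rows, so rows that repeat a pose let the fingers close. It gives the time, the measured TCP pose, the force, the opening and the grip force at its end, in the units of the state.
- monitor.read_state(): the state, without advancing time (a new reading comes with each control period).
- imaging.camera(name): name is "scene" or "side" or "wrist"; returns a dict with "img" (384x512x3 uint8, red, green, blue), "mtx" (3x3 intrinsics, pixels), "view" (4x4, takes a point from world to camera coordinates). Camera axes: x right, y down, z forward; pixel columns grow to the right and rows downward; lengths in mm; the calibration is good to about 2 mm. A picture is of the moment at which its call begins. There is no depth.
- job.sign_off(): hands the job in; it is judged then, once.
Trained networks look in a picture, given as the dict that the camera call returned (one of the last four; its "shot" number tells which), for a name from the list of things; names that differ only in an ending like _2 or _b are one class to them, and where a whole thing is asked for, a point or a joint stands for the part that bears it (a point fixed in the world has none). Each returns a list of dicts, best first, with "p" (0 to 1); they miss things now and then, are a little off and sometimes report something else, mostly with a low value. They report only what shows in the picture. A call takes as long as a camera call. They do not tell look-alikes from the thing itself.
- find_in(picture, target): "rect" ([centre column, centre row, width, height] in pixels, round what is visible of it).
- trace(picture, target): "region" (384x512 bool, what is visible of it) and "rect" ([centre column, centre row, width, height] in pixels, round what is visible of it).
The state is a dict: "clock": time; "joints": joint angles; "qd": joint speeds; "effort": joint torques, N m; "eef_pos": TCP position; "eef_rot": TCP orientation; "wrist_force": force on the tool from outside, world axes, zero at the start; "moment": the same for the moment, N m; "finger_gap": finger opening in mm; "finger_force": force on a finger pad.
Only numpy, scipy, OpenCV 4.12 (cv2) and the standard library are available. Lean on these libraries where they do the work, as an engineer would, in place of code of your own. Each camera call takes 0.05 s, during which the arm holds its last target. There are 200 camera calls.

### The job

Push the stand's folding back panel fully back against its stop. Then take the tall tile out of the rack and gently lean it on the stand: foot in the groove, about the middle, its back flat against the panel. Leave the other tiles, the brush jar and the dish alone.

Things in the scene. Friction and masses are not known exactly. Their poses are not given: they have to be found in the camera images.
- stand: small dark wooden stand fixed to the bench, base 140 x 160 mm. Origin on the bench under the seat line; z up, y along the groove, x towards its open front (away from the robot, give or take the yaw). With the panel fully back, its face leans back 25 degrees from vertical (top towards -x). Two struts behind the panel, under 75 mm high, stop it there.
- seat (a point): middle of the groove's inner line, where the panel's front face meets the ledge, on the hinge axis: (0, 0, 30 mm) in the stand's frame. The groove is 150 mm long. Its ledge, 18 mm wide, is square to the fully-back panel, so it rises to the stand's +x at 25 degrees; a front lip 6 mm thick stands 12 mm above the ledge, parallel to the panel.
- panel_top (a point): middle of the front top edge of the folding back panel. The panel is a wooden board 140 mm wide, 75 mm high and 8 mm thick; this point lies 77 mm from the seat along the front face.
- panel (a joint): folding back panel's angle about its hinge along the stand's y at the seat, rad. 0: tipped forward over the groove, 15 degrees past upright; 0.262: upright; 0.698: fully back on its stop, leaning back 25 degrees. Stiff (about 0.15 N m, i.e. 3 N at 50 mm up); stays where it is left.
- rack: dark wooden tile rack fixed to the bench, base 140 x 100 x 10 mm, origin under its centre. Three slots 13 mm wide at x = -40, 0 and 40 mm run along its y; the slot walls are 10 mm thick and reach 36 mm above the bench, the slot floor is at 10 mm.
- tall_tile: the tall glazed tile: 80 mm wide (its y), 130 mm high (its z), 10 mm thick (its x), 0.2 kg give or take. Origin: centre of its foot, so the top edge is at z = 130 mm. It stands upright in one of the three rack slots; both faces are alike.
- short_tile_a: a bystander tile in the rack, 80 x 85 mm high, 10 mm thick, same make; origin at the centre of its foot.
- short_tile_b: another bystander tile like short_tile_a.
- brush_jar: bystander: white jar 84 mm across and 85 mm high with brushes, 170 mm high overall, origin under its centre.
- dish: bystander: low terracotta bowl 100 mm across, 30 mm high, origin under its centre.
Not all that is in view belongs to the job. Leave any brown look-alike of the tall_tile alone.

How it is judged:
By the outcome, as a careful person would: the job done as asked, in the order asked, and still so for the second after the job is handed in, with the robot touching nothing.
It also fails if it takes over 59 s, if anything falls off the work surface, if the arm or the gripper's body presses on something with over 40 N, if the wrist force passes 120 N, or if a joint passes its speed limit or range.

## Working session

There is one attempt and no reset: what is moved stays moved. The work goes in short steps, Python scripts to look and compute and a tool call to move; the robot and the scene stay as the last step left them, time stands still between calls to the robot, and variables do not carry over. Pictures are saved under pics/ and viewed, at most 10 in all, crops included, and the job is handed in when it is done.

Besides the shell and the picture viewer there is one more tool, called after "Call:" by a JSON object that holds its "api" and its "payload", one argument or row to a line. arm_command: Moves the arm, as the interface text tells. Its arguments: {"type":"object","properties":{"steps":{"type":"array","items":{"type":"array","items":{"type":"number"}}},"force":{"type":"number"}},"required":["steps"]}

```bash
mkdir -p pics; cat > h.py <<'E'
import numpy as np, cv2
from cell import monitor, imaging, job, find_in, trace
from scipy.spatial.transform import Rotation as R
def proj(c,P):
    P=np.atleast_2d(P); q=(c['view']@np.c_[P,np.ones(len(P))].T)[:3]; q=c['mtx']@q; return (q[:2]/q[2]).T
def ray(c,u,v):
    V=c['view']; d=V[:3,:3].T@np.linalg.solve(c['mtx'],[u,v,1]); o=-V[:3,:3].T@V[:3,3]; return o,d/np.linalg.norm(d)
def onz(c,u,v,z):
    o,d=ray(c,u,v); return o+d*(z-o[2])/d[2]
def save(c,n): cv2.imwrite('pics/'+n+'.png',c['img'][:,:,::-1])
E
python3 - <<'E'
from h import *
s=monitor.read_state(); print(s)
ims=[]
for n in ['scene','side']:
    c=imaging.camera(n); ims.append(c['img'])
    o,d=ray(c,256,192); print(n,o.round(),d.round(2),c['mtx'][0,0])
    for t in ['stand','panel','rack','tall_tile','short_tile_a','brush_jar','dish']:
        print(t,[(np.round(r['rect']).astype(int).tolist(),round(r['p'],2)) for r in find_in(c,t)])
cv2.imwrite('pics/a.png',cv2.resize(ims[0],(800,600))[:,:,::-1]);cv2.imwrite('pics/b.png',cv2.resize(ims[1],(800,600))[:,:,::-1])
E
```

```text
{'clock': 0.0, 'joints': array([-1.37659514e+00,  3.00483747e-01,  1.52155511e+00,  8.91210755e-06,
        1.32071409e+00, -6.65774324e-02]), 'qd': array([ 9.35869815e-04,  2.43883057e-05, -6.91160023e-04,  7.21630466e-04,
        2.14442932e-05, -8.36437267e-04]), 'effort': array([-3.45092318e-03, -5.31810522e+01, -3.52736306e+01,  7.06806011e-02,
        2.43765773e-02, -9.82852157e-05]), 'eef_pos': array([ 141.77409052, -531.17099965,  223.89037169]), 'eef_rot': array([-3.14043550e+00, -8.58055421e-05,  2.60776362e-01]), 'wrist_force': array([0.94820108, 0.19456501, 0.07215657]), 'moment': array([ 0.01694933,  0.02139251, -0.03721645]), 'finger_force': 0.0, 'finger_gap': 93.91767098179533}
scene [1170.  -96.  636.] [-0.7   0.08 -0.71] 386.70785203055584
stand [([331, 199, 84, 61], 0.62)]
panel [([339, 185, 73, 32], 0.76)]
rack [([178, 230, 59, 51], 0.56)]
tall_tile [([182, 281, 60, 50], 0.96), ([103, 246, 60, 70], 0.9)]
short_tile_a [([181, 201, 43, 25], 0.63)]
brush_jar [([261, 147, 43, 76], 0.88)]
dish [([278, 242, 48, 38], 0.58)]
side [351. 597. 566.] [ 0.33 -0.76 -0.56] 392.22013741701903
stand [([228, 275, 106, 111], 0.88)]
panel [([223, 259, 42, 81], 0.56)]
rack [([273, 191, 64, 32], 0.61), ([275, 170, 19, 37], 0.28)]
tall_tile [([260, 160, 21, 55], 0.89), ([215, 158, 18, 59], 0.76), ([269, 137, 13, 48], 0.66)]
short_tile_a [([286, 179, 21, 42], 0.62), ([275, 170, 18, 36], 0.59)]
brush_jar [([225, 261, 45, 81], 0.58)]
dish [([219, 221, 44, 27], 0.83)]
```

View pics/a.png

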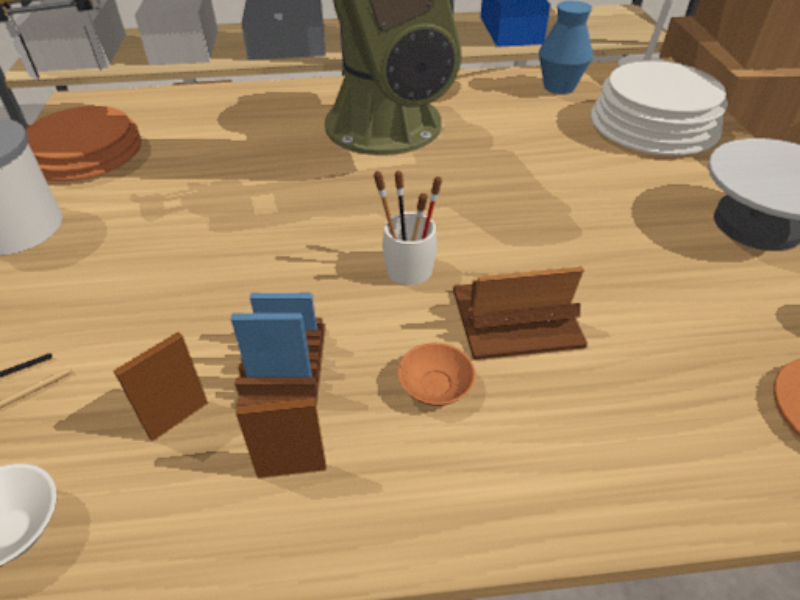

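View pics/b.png

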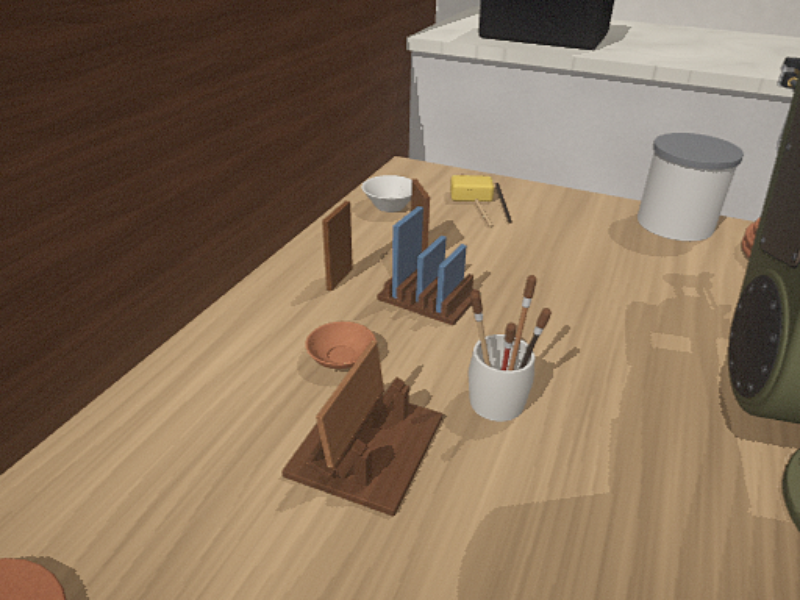

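The scene view (800x600 scale) shows three blue tiles in the rack, with the tall one in the outermost (+x) slot at (270,345). In the side view it is at (407,253). Two brown look-alikes stand outside the rack, at (162,385) and (285,437). The other blue tile visible in the scene view, at (283,312), is short. So I choose the blue tall tile in the +x slot. The panel is tipped forward. Next I'll check close crops.

```bash
python3 - <<'E'
from h import *
a=imaging.camera('scene')['img'];b=imaging.camera('side')['img']
f=lambda im,x,y,w,h:cv2.resize(im[y:y+h,x:x+w],(400,300),interpolation=cv2.INTER_CUBIC)
# scale 4 (100x75) / scale 3.2
m=np.vstack([np.hstack([f(a,285,165,100,75),f(a,135,180,100,75)]),np.hstack([f(b,170,215,160,120),f(b,230,125,100,75)])])
cv2.imwrite('pics/c.png',m[:,:,::-1])
E
```

```text
(no output)
```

View pics/c.png

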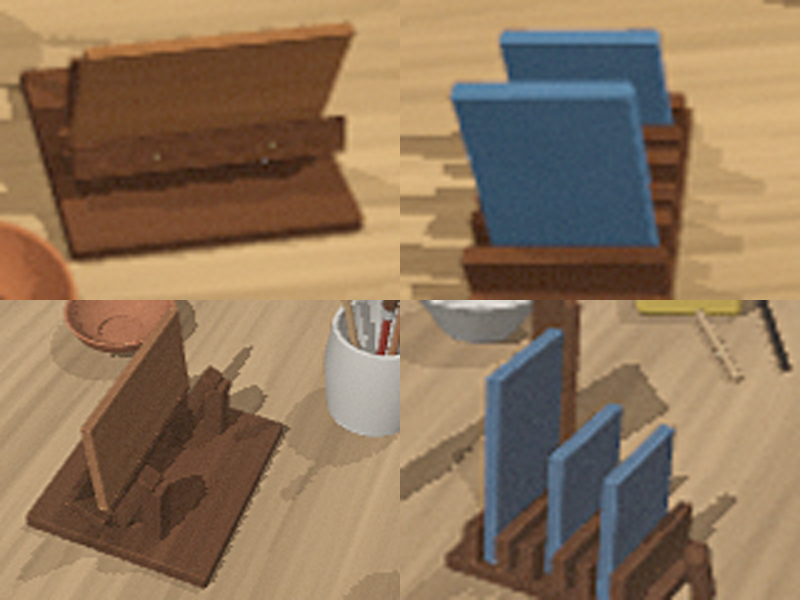

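The crops confirm the choice: the blue tall tile is in the outer slot, unobstructed, with its top corners clear. The panel is tipped forward over the groove. I'll fit poses from the corners.

```bash
python3 - <<'E'
from h import *
from scipy.optimize import least_squares
a=imaging.camera('scene');b=imaging.camera('side')
def fit(obs,name,x0,extra=0):
    def res(p):
        c,s=np.cos(p[2]),np.sin(p[2]); r=[]
        for cam,uv,P in obs:
            P=np.array(P(p) if callable(P) else P,float); Q=[p[0]+c*P[0]-s*P[1],p[1]+s*P[0]+c*P[1],P[2]]
            r+=list(proj(cam,Q)[0]-uv)
        return r
    q=least_squares(res,x0); print(name,q.x.round(3),np.array(q.fun).round(1))
    return q.x
T=140
for u in [(149.25,204.25),(194,204.25),(148.25,201),(193,200.75)]: print(onz(a,*u,T).round(1))
for u in [(251.75,144.5),(254.75,145.25),(268,132.5),(270.75,133.5)]: print(onz(b,*u,T).round(1))
t=[(a,(149.25,204.25),(5,-40,T)),(a,(194,204.25),(5,40,T)),(a,(148.25,201),(-5,-40,T)),(a,(193,200.75),(-5,40,T)),
(b,(251.75,144.5),(5,40,T)),(b,(254.75,145.25),(-5,40,T)),(b,(268,132.5),(5,-40,T)),(b,(270.75,133.5),(-5,-40,T))]
fit(t,'tile',[500,-250,0.])
# stand: bottom corners at z=0; base x-offset unknown: p[3]= base centre x
st=[(a,(303.25,229.5),1,-1),(a,(375,222),1,1),(b,(180.8,303.8),1,1),(b,(252.8,329),-1,1),(b,(284.4,265.8),-1,-1)]
for z in (0,10):
  q=fit([(c,u,(70*i,80*j,z)) for c,u,i,j in st],'standbase',[500,0,0.])
# with panel: hinge offset p[3], angle p[4]
def pt(y,back):
    def P(p):
        th=np.radians(15)-p[4]; return (p[3]+77*np.sin(th)-back*np.cos(th),y,30+77*np.cos(th)+back*np.sin(th))
    return P
obs=[(c,u,(70*i,80*j,0)) for c,u,i,j in st]
for cam,uv,y in [(a,(285+88/4,165+60/4),-70),(a,(285+350/4,165+33/4),70),(b,(203.2,267),70),(b,(241.5,219.8),-70)]:
    obs.append((cam,uv,pt(y,0)))
fit(obs,'stand+panel(centre,yaw,seat offset,angle)',[*q,0.,0.1])
E
```

```text
[ 683.5 -230.4  140. ]
[ 692.5 -151.6  140. ]
[ 675.2 -232.9  140. ]
[ 683.7 -153.4  140. ]
[ 685.8 -152.2  140. ]
[ 678.  -151.8  140. ]
[ 676.  -227.9  140. ]
[ 667.7 -225.7  140. ]
tile [ 6.80837e+02 -1.92462e+02 -1.05000e-01] [-1.2 -0.6 -0.9 -1.   0.8 -1.5  0.7 -1.5 -1.4 -0.5 -0.7 -0.2 -1.4 -1.2
 -0.6 -1.3]
standbase [5.88143e+02 1.37440e+02 3.40000e-02] [-1.4  1.  -0.6  0.1  0.2  0.7  0.4  0.6 -1.1  0.9]
standbase [5.87132e+02 1.40868e+02 2.30000e-02] [ 0.1 -2.8  1.6 -3.1 -1.1 -1.9 -0.5 -1.1 -0.6 -1. ]
stand+panel(centre,yaw,seat offset,angle) [ 5.87831e+02  1.38017e+02  2.50000e-02 -7.74400e+00 -1.31000e-01] [-1.5  0.7 -0.5  0.2 -0.   0.6 -0.1  1.1 -0.8  1.5 -1.6 -0.6 -0.5 -0.3
  0.7  1.  -2.1 -0.7]
```

Call:
{"api": "arm_command", "payload": {
  "steps": [
    [0, 660, -517, 0, 13],
    [0, 660, -517, 0, 13],
    [0, 660, -517, 0, 13],
    [0, 660, -517, 0, 13],
    [0, 660, -517, 0, 13],
    [0, 660, -517, 0, 13],
    [0, 660, -517, 0, 13],
    [0, 660, -517, 0, 13],
    [0, 660, -517, 0, 13],
    [0, 660, -517, 0, 13],
    [0, 660, -517, 0, 13],
    [0, 660, -517, 0, 13],
    [0, 660, -517, 0, 13],
    [0, 660, -517, 0, 13],
    [0, 660, -517, 0, 13],
    [0, 660, -517, 0, 13],
    [0, 660, -517, 0, 13],
    [0, 660, -517, 0, 13]
  ],
  "force": 20
}}

```text
clock: 3.25
eef_pos: [646.1, 137.6, 224.9]
eef_rot: [-3.142, -0.0, 0.033]
wrist_force: [0.7, 0.7, 0.3]
finger_gap: 0.2
finger_force: 0.0
```

Call:
{"api": "arm_command", "payload": {
  "steps": [
    [0, 0, 0, 60, 0],
    [0, 0, 0, 118, 0],
    [0, 0, 0, 118, 0],
    [0, 0, 0, 118, 0],
    [0, -10, 0, 118, 0],
    [0, -20, 0, 118, 0],
    [0, -26, 0, 118, 0],
    [0, -32, 0, 118, 0],
    [0, -38, 0, 118, 0],
    [0, -44, 0, 118, 0],
    [0, -50, 0, 118, 0],
    [0, -56, 0, 118, 0],
    [0, -60, 0, 118, 0],
    [0, -64, 0, 118, 0]
  ]
}}

```text
clock: 5.0
eef_pos: [583.6, 136.2, 107.1]
eef_rot: [-3.141, -0.005, 0.034]
wrist_force: [21.8, 0.9, -3.9]
finger_gap: 0.6
finger_force: 9.0
```

Call:
{"api": "arm_command", "payload": {
  "steps": [
    [0, -2, 0, 0, 0],
    [0, -4, 0, 0, 0],
    [0, -5, 0, 0, 0],
    [0, -6, 0, 0, 0],
    [0, -7, 0, 0, 0],
    [0, -7, 0, 0, 0]
  ]
}}

```text
clock: 5.75
eef_pos: [581.4, 136.0, 109.5]
eef_rot: [-3.14, -0.018, 0.033]
wrist_force: [41.2, 2.4, -5.9]
finger_gap: -0.2
finger_force: 17.6
```

Call:
{"api": "arm_command", "payload": {
  "steps": [
    [0, 15, 0, 0, 0],
    [0, 40, 0, 0, 0],
    [0, 40, 0, -30, 0],
    [0, 40, 0, -90, 0],
    [0, 40, 0, -110, 0],
    [0, 40, 0, -110, 0]
  ]
}}

```text
clock: 6.5
eef_pos: [615.3, 137.3, 217.7]
eef_rot: [-3.141, -0.002, 0.034]
wrist_force: [-0.4, -0.8, 0.1]
finger_gap: 0.3
finger_force: 0.0
```

```bash
python3 - <<'E'
from h import *
print(monitor.read_state()['eef_pos'],monitor.read_state()['wrist_force'])
a=imaging.camera('scene')['img'];b=imaging.camera('side')['img'];w=imaging.camera('wrist')['img']
f=lambda im,x,y,w,h:cv2.resize(im[y:y+h,x:x+w],(400,300),interpolation=cv2.INTER_CUBIC)
m=np.vstack([np.hstack([f(a,285,165,100,75),f(w,0,0,512,384)]),np.hstack([f(b,170,215,160,120),f(b,190,225,100,75)])])
cv2.imwrite('pics/d.png',m[:,:,::-1])
E
```

```text
[615.32161458 137.32726841 217.65198241] [-0.39110429 -0.7502176   0.07866968]
```

View pics/d.png

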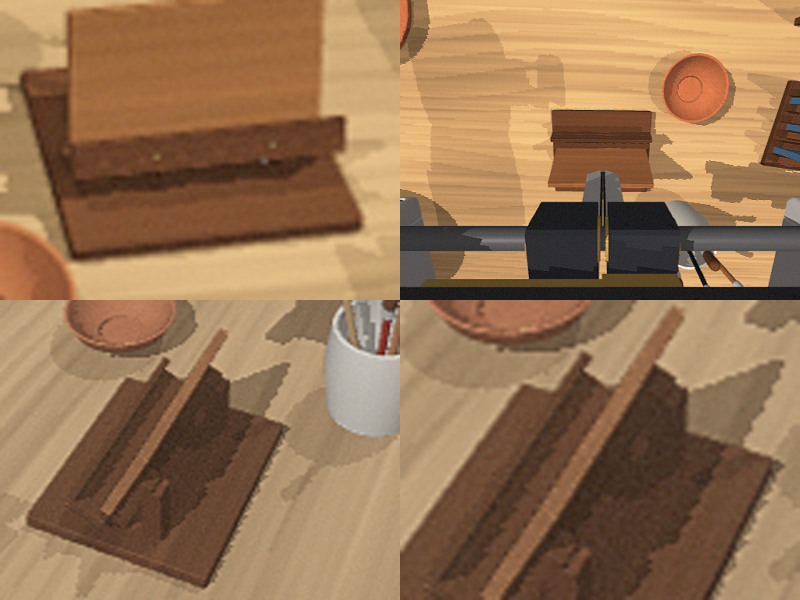

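The panel now leans back at the side crop (165,420). The struts sit behind it and the dish and jar are unmoved. I'll measure its angle to check.

```bash
python3 - <<'E'
from h import *
a=imaging.camera('scene');b=imaging.camera('side');w=imaging.camera('wrist')
print('jar',[(np.round(r['rect'],1).tolist(),round(r['p'],2)) for r in find_in(a,'brush_jar')])
o,d=ray(w,256,192);print('wristcam',o.round(),d.round(2))
c,s=np.cos(.033),np.sin(.033)
def W(P,cx=588,cy=138): P=np.array(P,float); return [cx+c*P[0]-s*P[1],cy+s*P[0]+c*P[1],P[2]]
# overlay candidate angles on wrist, side, scene: seat offset 0
out=[]
for cam,box in [(a,(285,140,110,100)),(b,(170,215,110,100)),(w,(170,110,180,140))]:
    k=4 if cam is not w else 2.4
    x,y,ww,hh=box; im=cv2.resize(cam['img'][y:y+hh,x:x+ww],None,fx=k,fy=k,interpolation=cv2.INTER_CUBIC)[:,:,::-1].copy()
    def ln(P,Q,col):
        p,q=[tuple(int(v) for v in (proj(cam,W(t))[0]-(x,y)+.5)*k) for t in (P,Q)]; cv2.line(im,p,q,col,1)
    for th,col in [(25,(0,255,0)),(13,(0,0,255))]:
        t=np.radians(th); ln((-77*np.sin(t),-70,30+77*np.cos(t)),(-77*np.sin(t),70,30+77*np.cos(t)),col)
        ln((0,70,30),(-77*np.sin(t),70,30+77*np.cos(t)),col)
    t=np.radians(25); L=np.array([18*np.cos(t)-12*np.sin(t),0,30+18*np.sin(t)+12*np.cos(t)])
    ln(L-[0,75,0],L+[0,75,0],(255,255,0))
    B=[(70,-80,0),(70,80,0),(-70,80,0),(-70,-80,0)]
    for i in range(4): ln(B[i],B[(i+1)%4],(255,0,255))
    out.append(cv2.resize(im,(400,300)))
m=np.vstack([np.hstack(out[:2]),np.hstack([out[2],np.zeros_like(out[2])])]); cv2.imwrite('pics/e.png',m)
E
```

```text
jar []
wristcam [688. 140. 374.] [-0.25  0.   -0.97]
```

View pics/e.png

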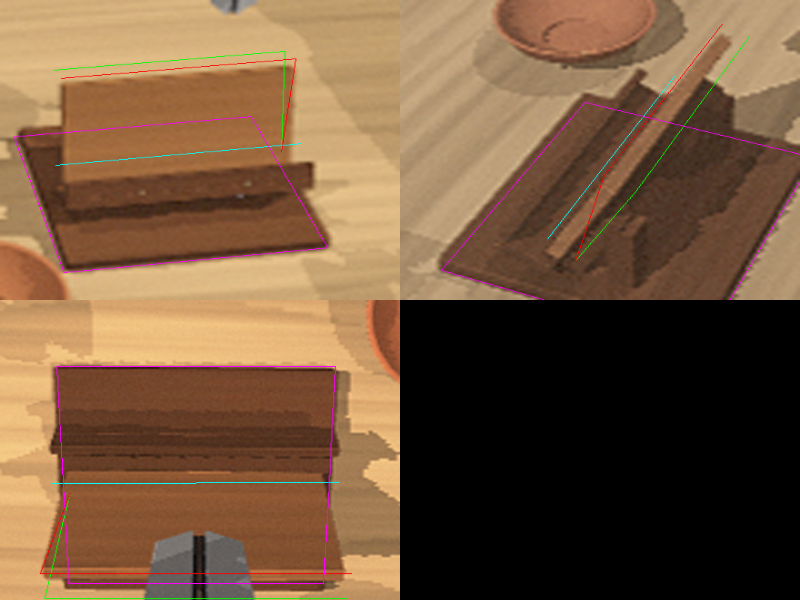

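```bash
python3 - <<'E'
from h import *
from scipy.optimize import least_squares
a=imaging.camera('scene');b=imaging.camera('side');w=imaging.camera('wrist')
def A(x,y): return (285+x/3.636,140+y/3)
def B(x,y): return (170+(x-400)/3.636,215+y/3)
def Wr(x,y): return (170+x*180/400,110+(y-300)*140/300)
t0=np.radians(25)
def pts(p):
    off,th=p[3],p[4]
    top=lambda y:(off-77*np.sin(th),y,30+77*np.cos(th))
    lip=lambda y:(off+24*np.cos(t0)-12*np.sin(t0),y,30+24*np.sin(t0)+12*np.cos(t0))
    return [(a,A(62,87),top(-70)),(a,A(292,69),top(70)),(b,B(546,248),top(70)),(b,B(722,38),top(-70)),
     (a,A(63,184),lip(-75)),(a,A(313,163),lip(75)),
     (w,Wr(55,367),(70,80,5)),(w,Wr(335,367),(70,-80,5)),
     (a,(303.25,229.5),(70,-80,0)),(a,(375,222),(70,80,0)),(b,(180.8,303.8),(70,80,0)),(b,(252.8,329),(-70,80,0)),(b,(284.4,265.8),(-70,-80,0))]
def res(p):
    c,s=np.cos(p[2]),np.sin(p[2]); r=[]
    for cam,uv,P in pts(p): r+=list(proj(cam,[p[0]+c*P[0]-s*P[1],p[1]+s*P[0]+c*P[1],P[2]])[0]-uv)
    return r
q=least_squares(res,[588,138,.03,15,.4]);p=q.x
print(p.round(3),np.degrees(p[4]),np.round(q.fun,1))
print('seat',p[0]+np.cos(p[2])*p[3],p[1]+np.sin(p[2])*p[3])
E
```

```text
[ 5.87284e+02  1.41923e+02 -1.00000e-03  3.10830e+01  6.83000e-01] 39.125552280300965 [  0.4   1.    1.4   2.   13.6 -16.1   0.    3.    2.4   3.6   4.    4.7
  -1.6  -1.7  -1.    2.7  -0.8  -0.4   0.7   0.7  -1.4   1.2  -2.4   3.5
  -0.5   3.8]
seat 618.367202422529 141.89633341247767
```

```bash
python3 - <<'E'
from h import *
from scipy.optimize import least_squares
a=imaging.camera('scene');b=imaging.camera('side');w=imaging.camera('wrist')
def A(x,y): return (285+x/3.636,140+y/3)
def B(x,y): return (170+(x-400)/3.636,215+y/3)
def Wr(x,y): return (170+x*180/400,110+(y-300)*140/300)
t0=np.radians(25)
def pts(p):
    off,th=p[3],p[4]
    top=lambda y:(off-77*np.sin(th),y,30+77*np.cos(th))
    lip=lambda y:(off+24*np.cos(t0)-12*np.sin(t0),y,30+24*np.sin(t0)+12*np.cos(t0))
    return [(a,A(62,87),top(-70)),(a,A(292,69),top(70)),(b,B(722,38),top(-70)),
     (a,A(63,184),lip(-75)),(a,A(313,163),lip(75)),
     (w,Wr(55,367),(70,80,5)),(w,Wr(335,367),(70,-80,5)),
     (a,(303.25,229.5),(70,-80,0)),(a,(375,222),(70,80,0)),(b,(180.8,303.8),(70,80,0)),(b,(252.8,329),(-70,80,0)),(b,(284.4,265.8),(-70,-80,0))]
def res(p):
    c,s=np.cos(p[2]),np.sin(p[2]); r=[]
    for cam,uv,P in pts(p): r+=list(proj(cam,[p[0]+c*P[0]-s*P[1],p[1]+s*P[0]+c*P[1],P[2]])[0]-uv)
    return r
q=least_squares(res,[588,138,.03,15,.4],loss='soft_l1');p=q.x
print(p.round(3),np.degrees(p[4]),np.round(res(p),1))
print('seat',p[0]+np.cos(p[2])*p[3],p[1]+np.sin(p[2])*p[3])
# overlay
out=[]
c,s=np.cos(p[2]),np.sin(p[2])
for cam,box in [(a,(285,140,120,90)),(b,(170,215,120,90)),(w,(170,110,180,135))]:
    x,y,ww,hh=box;k=400/ww; im=cv2.resize(cam['img'][y:y+hh,x:x+ww],(400,300),interpolation=cv2.INTER_CUBIC)[:,:,::-1].copy()
    def ln(P,Q,col):
        z=[]
        for t in (P,Q): z.append(tuple(int(v) for v in (proj(cam,[p[0]+c*t[0]-s*t[1],p[1]+s*t[0]+c*t[1],t[2]])[0]-(x,y)+.5)*k))
        cv2.line(im,*z,col,1)
    t=t0;o=p[3]
    for sgn in (-1,1): ln((o,70*sgn,30),(o-77*np.sin(t),70*sgn,30+77*np.cos(t)),(0,255,0))
    ln((o-77*np.sin(t),-70,30+77*np.cos(t)),(o-77*np.sin(t),70,30+77*np.cos(t)),(0,255,0))
    for L in (18,24):
        X=o+L*np.cos(t)-12*np.sin(t);Z=30+L*np.sin(t)+12*np.cos(t); ln((X,-75,Z),(X,75,Z),(255,255,0))
    out.append(im)
m=np.vstack([np.hstack(out[:2]),np.hstack([out[2],np.zeros_like(out[2])])]); cv2.imwrite('pics/f.png',m)
E
```

```text
[5.88067e+02 1.38103e+02 3.10000e-02 1.94740e+01 5.15000e-01] 29.516632871851066 [-1.1 -0.8 -0.3 -1.2  0.  -1.6  0.4  0.7  0.7  0.3 -0.2 -0.   0.4  0.2
 -1.2  0.9 -0.3  0.1 -0.1  0.9  0.1  1.  -1.1  1.3]
seat 607.5321213506969 138.70644520718812
```

View pics/f.png

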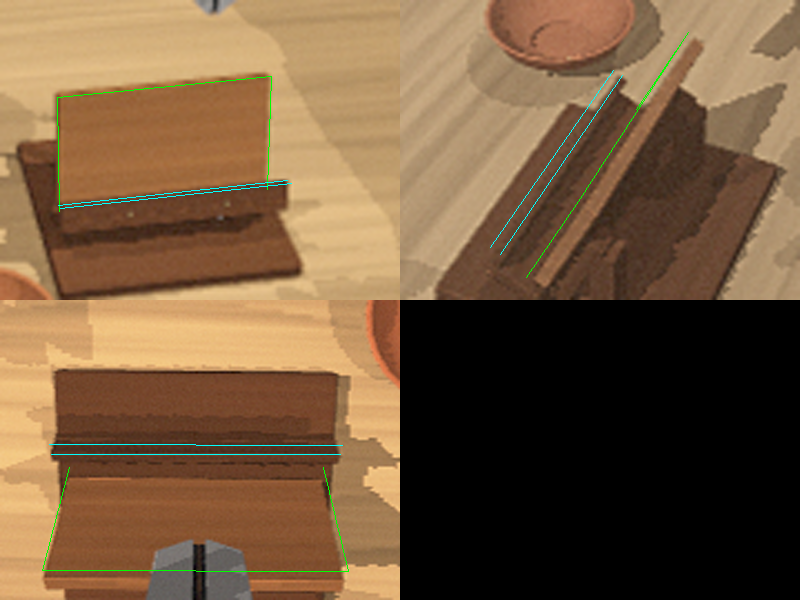

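The overlay matches the stand at 25° in all three views: lip, panel and base edges coincide to about 2 mm. The panel is therefore fully back, with the seat at about (606,139). Now to the tile.

Call:
{"api": "arm_command", "payload": {
  "steps": [
    [1, 55, 331, -45, 8],
    [1, 55, 331, -45, 8],
    [1, 55, 331, -45, 8],
    [1, 55, 331, -45, 8],
    [1, 55, 331, -45, 8],
    [1, 55, 331, -45, 8],
    [1, 55, 331, -45, 8],
    [1, 55, 331, -45, 8],
    [1, 55, 331, -45, 8],
    [1, 55, 331, -45, 8]
  ]
}}

```text
clock: 8.4
eef_pos: [681.5, -190.8, 261.7]
eef_rot: [-3.142, -0.0, -0.105]
wrist_force: [-0.0, -0.1, -0.6]
finger_gap: 93.3
finger_force: 0.0
```

```bash
python3 - <<'E'
from h import *
s=monitor.read_state();print(s['eef_pos'],s['eef_rot'],s['finger_gap'])
w=imaging.camera('wrist')
for r in trace(w,'tall_tile'): print(np.round(r['rect']),r['p'])
im=w['img'][:,:,::-1].copy()
def ln(P,Q,col):
    p,q=[tuple(int(v) for v in proj(w,t)[0]) for t in (P,Q)]; cv2.line(im,p,q,col,1)
c,sn=np.cos(-.105),np.sin(-.105)
V=[(681+c*x-sn*y,-192.5+sn*x+c*y,140) for x,y in [(5,40),(5,-40),(-5,-40),(-5,40)]]
for i in range(4): ln(V[i],V[(i+1)%4],(0,255,0))
cv2.imwrite('pics/g.png',cv2.resize(im,(800,600)))
E
```

```text
[ 681.45503767 -190.75335666  261.66894179] [-3.14159064e+00 -1.73608039e-04 -1.04632803e-01] 93.33699023731305
[376. 149.  94.  62.] 0.96
[264. 185.  81.  35.] 0.83
[238.  77.  84.  31.] 0.75
```

View pics/g.png

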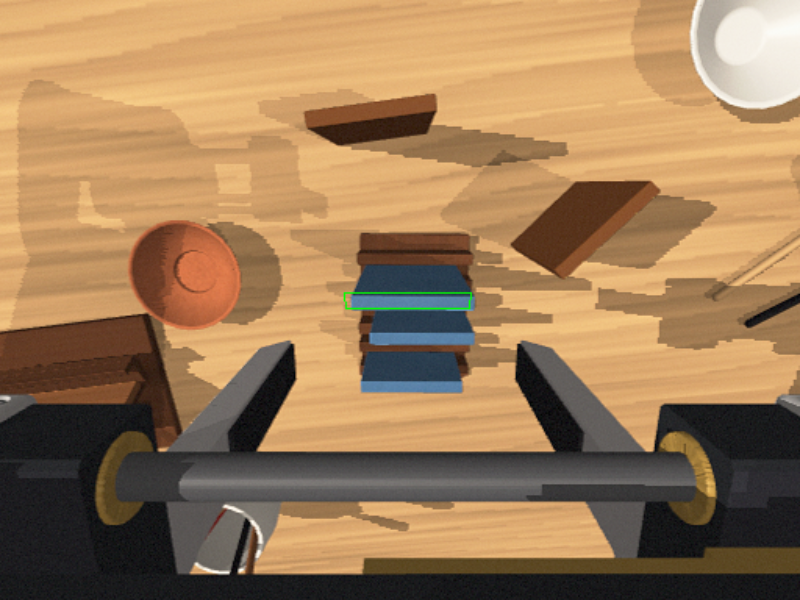

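The wrist view shows the blue tall tile's top at (413,301), within 2 mm of the prediction, with clear room for both fingers. I'll descend and grip it lightly.

Call:
{"api": "arm_command", "payload": {
  "steps": [
    [1, 0, 3, 50, 0],
    [1, 0, 3, 100, 0],
    [1, 0, 3, 120, 0],
    [1, 0, 3, 140, 0],
    [1, 0, 3, 140, 0],
    [1, 0, 3, 140, 0],
    [0.8, 0, 3, 140, 0],
    [0.8, 0, 3, 140, 0],
    [0.8, 0, 3, 140, 0],
    [0.8, 0, 3, 140, 0],
    [0.8, 0, 3, 140, 0],
    [0.8, 0, 3, 140, 0]
  ],
  "force": 10
}}

```text
clock: 10.0
eef_pos: [681.4, -194.9, 122.2]
eef_rot: [3.141, -0.001, -0.106]
wrist_force: [-0.5, -1.5, 6.2]
finger_gap: 79.9
finger_force: 10.0
```

Call:
{"api": "arm_command", "payload": {
  "steps": [
    [0.7, 0, 0, -5, 0],
    [0.7, 0, 0, -15, 0],
    [0.7, 0, 0, -25, 0],
    [0.7, 0, 0, -35, 0],
    [0.7, 0, 0, -60, 0],
    [0.7, 0, 0, -100, 0],
    [0.7, 0, 0, -120, 0],
    [0.7, 0, 0, -120, 0]
  ],
  "force": 12
}}

```text
clock: 11.0
eef_pos: [681.5, -194.8, 243.5]
eef_rot: [3.141, -0.003, -0.106]
wrist_force: [0.1, -0.2, -1.8]
finger_gap: 79.7
finger_force: 12.0
```

```bash
python3 - <<'E'
from h import *
s=monitor.read_state();print(s['eef_pos'],s['eef_rot'],s['finger_gap'],s['wrist_force'])
b=imaging.camera('side')['img'];a=imaging.camera('scene')['img']
m=np.hstack([cv2.resize(x[y:y+180,u:u+240],(400,300)) for x,u,y in ((a,90,120),(b,150,70))])
cv2.imwrite('pics/h.png',m[:,:,::-1])
E
```

```text
[ 681.50047336 -194.7817297   243.49257766] [ 3.1408661  -0.00326701 -0.10567428] 79.72469089744675 [ 0.13985555 -0.19319196 -1.75660723]
```

View pics/h.png

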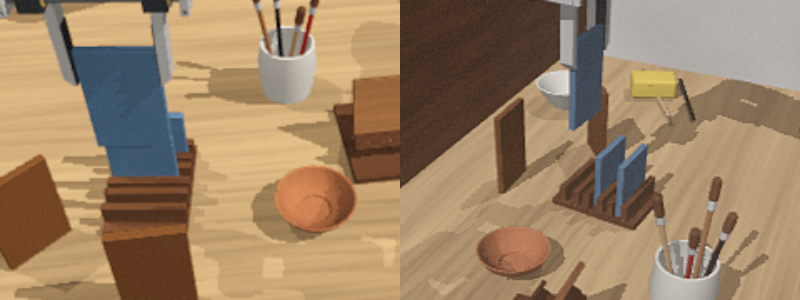

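The tile hangs upright in the grip, at (125,110) in the scene crop, and its two neighbours and the look-alikes are undisturbed. I'll carry it over the stand.

Call:
{"api": "arm_command", "payload": {
  "steps": [
    [0.7, -7, -20, 0, -0.5],
    [0.7, -18, -55, 0, -1.3],
    [0.7, -32, -95, 0, -2.3],
    [0.7, -45, -135, 0, -3.3],
    [0.7, -58, -175, 0, -4.2],
    [0.7, -71, -215, 0, -5.2],
    [0.7, -84, -255, 0, -6.2],
    [0.7, -96, -290, 0, -7],
    [0.7, -104, -312, 0, -7.6],
    [0.7, -107, -324, 0, -7.9],
    [0.7, -107, -324, 0, -7.9],
    [0.7, -107, -324, 0, -7.9]
  ]
}}

```text
clock: 12.6
eef_pos: [609.1, 137.8, 241.3]
eef_rot: [3.141, 0.0, 0.031]
wrist_force: [-0.3, -0.4, -1.5]
finger_gap: 79.9
finger_force: 12.0
```

```bash
cat > ov.py <<'E'
from h import *
import sys
s=monitor.read_state();print(s['eef_pos'],s['eef_rot'],s['finger_gap'],s['wrist_force'])
G=112; p=s['eef_pos'];y=s['eef_rot'][2]; th=np.radians(float(sys.argv[2])); c,sn=np.cos(y),np.sin(y)
out=[]
for n,box in [('scene',(260,100,160,150)),('side',(150,150,160,150))]:
    cam=imaging.camera(n);x0,y0,ww,hh=box;k=2.5
    im=cv2.resize(cam['img'][y0:y0+hh,x0:x0+ww],None,fx=k,fy=k,interpolation=cv2.INTER_CUBIC)[:,:,::-1].copy()
    def pt(a,b,z): # tile coords, pivot at pads
        z-=G; a,z=a*np.cos(th)-z*np.sin(th),a*np.sin(th)+z*np.cos(th)
        return tuple(int(v) for v in (proj(cam,[p[0]+c*a-sn*b,p[1]+sn*a+c*b,p[2]+z])[0]-(x0,y0)+.5)*k)
    for a in (-5,5):
        Q=[pt(a,-40,0),pt(a,40,0),pt(a,40,130),pt(a,-40,130)]
        for i in range(4): cv2.line(im,Q[i],Q[(i+1)%4],(0,255,0) if a>0 else (0,0,255),1)
    out.append(im)
cv2.imwrite('pics/%s.png'%sys.argv[1],np.hstack(out))
E
python3 ov.py i 0
```

```text
[609.13972029 137.84029133 241.28688955] [3.14141854e+00 1.38633219e-04 3.10329220e-02] 79.86230863477229 [-0.32562465 -0.4181406  -1.5364126 ]
```

View pics/i.png

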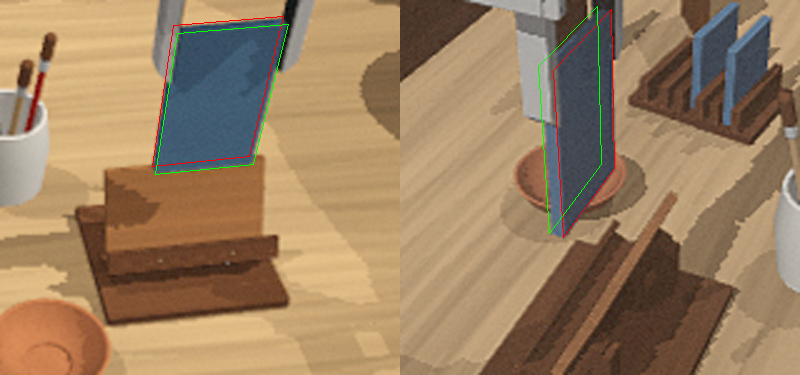

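The model overlay fits the held tile in both views (foot corners at (155,172) and (556,235)), so the tile is upright and the grip is 112 mm above the foot. I'll lower it into the groove mouth.

Call:
{"api": "arm_command", "payload": {
  "steps": [
    [0.7, 0, -1, 20, 0],
    [0.7, 0, -1, 40, 0],
    [0.7, 0, -1, 55, 0],
    [0.7, 0, -1, 68, 0],
    [0.7, 0, -1, 78, 0],
    [0.7, 0, -1, 84, 0],
    [0.7, 0, -1, 84, 0],
    [0.7, 0, -1, 84, 0]
  ]
}}

```text
clock: 13.7
eef_pos: [609.0, 139.8, 157.9]
eef_rot: [-3.142, -0.001, 0.032]
wrist_force: [-0.3, 0.9, -1.2]
finger_gap: 79.7
finger_force: 12.0
```

Call:
{"api": "arm_command", "payload": {
  "steps": [
    [0.7, -4, 0, 3, 0],
    [0.7, -8, 0, 3, 0],
    [0.7, -12, 0, 3, 0],
    [0.7, -16, 0, 3, 0],
    [0.7, -20, 0, 3.5, 0],
    [0.7, -24, 0, 4, 0],
    [0.7, -28, 0, 5, 0],
    [0.7, -32, 0, 5.5, 0],
    [0.7, -36, 0, 6.5, 0],
    [0.7, -40, 0, 7.5, 0],
    [0.7, -43, 0, 8.5, 0],
    [0.7, -46, 0, 9.5, 0],
    [0.7, -49, 0, 11, 0],
    [0.7, -51, 0, 11.5, 0],
    [0.7, -51, 0, 11.5, 0]
  ]
}}

```text
clock: 15.58
eef_pos: [557.7, 138.2, 145.8]
eef_rot: [3.142, 0.0, 0.032]
wrist_force: [0.8, 0.1, -2.2]
finger_gap: 79.7
finger_force: 12.0
```

```bash
python3 ov.py j 25
```

```text
[557.65042486 138.16500439 145.79728981] [3.14155599e+00 4.70652801e-04 3.22146634e-02] 79.65719180488797 [ 0.82351246  0.09229197 -2.23428601]
```

View pics/j.png

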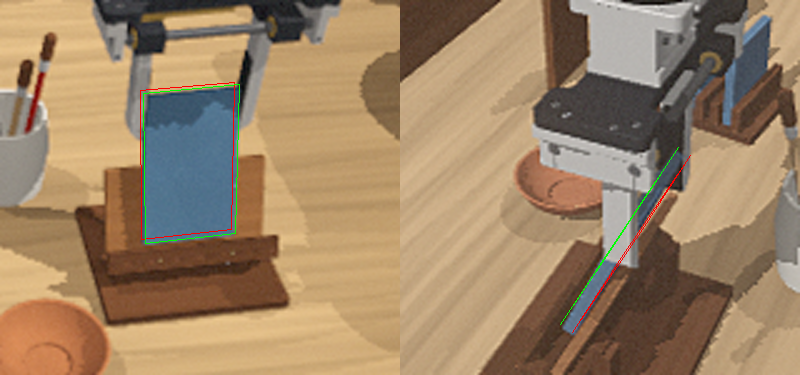

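The tile now lies along the panel at about 25°, and the overlay fits in both views (foot at (190,238) and (570,328)). It is still about 14 mm above the ledge. I'll slide it down along the panel and watch the force.

Call:
{"api": "arm_command", "payload": {
  "steps": [
    [0.7, 1, 0, 2, 0],
    [0.7, 2, 0, 4, 0],
    [0.7, 3, 0, 6, 0],
    [0.7, 3.5, 0, 8, 0],
    [0.7, 4.5, 0, 10, 0],
    [0.7, 4.5, 0, 10, 0]
  ]
}}

```text
clock: 16.42
eef_pos: [562.4, 138.4, 136.1]
eef_rot: [-3.141, -0.0, 0.032]
wrist_force: [-1.1, 0.6, 1.0]
finger_gap: 79.6
finger_force: 12.0
```

Call:
{"api": "arm_command", "payload": {
  "steps": [
    [0.7, 0.5, 0, 1, 0],
    [0.7, 0.9, 0, 2, 0],
    [0.7, 0.9, 0, 2, 0]
  ]
}}

```text
clock: 16.8
eef_pos: [563.6, 138.5, 135.5]
eef_rot: [-3.141, -0.002, 0.032]
wrist_force: [-6.2, 0.5, 13.2]
finger_gap: 79.4
finger_force: 12.0
```

Call:
{"api": "arm_command", "payload": {
  "steps": [
    [0.7, 0, 0, -1, 0],
    [0.7, -1, 0, -1.5, 0],
    [0.7, -2, 0, -1.5, 0],
    [0.7, -2, 0, -1.5, 0]
  ],
  "force": 5
}}

```text
clock: 17.3
eef_pos: [561.2, 138.2, 135.2]
eef_rot: [3.141, 0.0, 0.032]
wrist_force: [0.5, -0.3, -2.4]
finger_gap: 80.1
finger_force: 5.0
```

Call:
{"api": "arm_command", "payload": {
  "steps": [
    [0.7, -0.5, 0, 0.6, 0],
    [0.7, -1, 0, 0.6, 0],
    [0.7, -1, 0, 0.6, 0]
  ],
  "force": 3
}}

```text
clock: 17.68
eef_pos: [560.2, 138.2, 134.8]
eef_rot: [-3.142, 0.0, 0.032]
wrist_force: [0.8, -0.3, -1.7]
finger_gap: 80.7
finger_force: 3.0
```

Call:
{"api": "arm_command", "payload": {
  "steps": [
    [0.7, -0.7, 0, 0.5, 0],
    [0.7, -1.4, 0, 1, 0],
    [0.7, -1.4, 0, 1, 0]
  ]
}}

```text
clock: 18.05
eef_pos: [558.8, 138.2, 133.8]
eef_rot: [-3.142, 0.0, 0.032]
wrist_force: [0.6, 0.4, -1.1]
finger_gap: 80.2
finger_force: 3.0
```

```bash
cat > tr.py <<'E'
from h import *
for n in ('scene','side'):
    c=imaging.camera(n)
    for t in ('tall_tile','panel'):
        for r in trace(c,t):
            ys,xs=np.nonzero(r['region']); col=c['img'][r['region']].mean(0)
            if t=='panel' or col[2]>col[0]: print(n,t,np.round(r['rect'],1),len(xs),round(xs.mean(),1),round(ys.mean(),1),round(r['p'],2))
E
python3 tr.py
```

```text
scene tall_tile [334.4 168.2  40.6  60.6] 2092 335.9 168.9 0.84
scene tall_tile [175.3 214.2  48.5  24.8] 1012 174.9 213.7 0.54
scene panel [333.4 180.4  63.4  41.9] 824 331.0 181.4 0.68
side tall_tile [237.3 250.3  49.7  66.1] 327 237.0 251.9 0.77
side panel [235.7 265.   47.2  66. ] 228 230.9 270.6 0.66
```

Call:
{"api": "arm_command", "payload": {
  "steps": [
    [0.87, 0, 0, 0, 0],
    [0.89, 0, 0, 0, 0],
    [0.92, 0, 0, 0, 0],
    [1, 0, 0, 0, 0],
    [1, 0, 0, 0, 0],
    [1, 0, 0, 0, 0]
  ]
}}

```text
clock: 19.1
eef_pos: [558.9, 138.2, 133.9]
eef_rot: [-3.142, -0.0, 0.032]
wrist_force: [0.3, -0.9, 0.4]
finger_gap: 93.8
finger_force: 0.0
```

```bash
python3 tr.py; python3 -c "
from h import *
print(monitor.read_state()['wrist_force'])"
```

```text
scene tall_tile [336.6 170.8  38.7  66.7] 2089 335.4 168.7 0.71
scene panel [333.5 181.2  66.6  42.4] 856 331.0 181.2 0.95
side tall_tile [236.6 250.9  46.6  67.9] 355 236.7 252.6 0.67
side panel [235.3 263.9  49.4  71.1] 357 231.3 270.0 0.55
[ 0.8312698  -1.16183084 -0.38547629]
```

Call:
{"api": "arm_command", "payload": {
  "steps": [
    [1, 0, 0, -10, 0],
    [1, 0, 0, -30, 0],
    [1, 0, 0, -60, 0],
    [1, 0, 0, -110, 0],
    [1, 0, 0, -150, 0],
    [1, 0, 0, -150, 0],
    [1, 0, 0, -150, 0]
  ]
}}

```text
clock: 20.27
eef_pos: [558.6, 138.2, 283.2]
eef_rot: [3.141, 0.001, 0.032]
wrist_force: [-0.3, -0.2, 0.2]
finger_gap: 93.9
finger_force: 0.0
```

```bash
cat tr.py > t2.py; cat >> t2.py <<'E'
# predicted final silhouette
t=np.radians(25); e=np.array([-np.sin(t),0,np.cos(t)]); n=np.array([np.cos(t),0,np.sin(t)]); c,s=np.cos(.031),np.sin(.031)
for nm in ('scene','side'):
    cam=imaging.camera(nm); im=cam['img'].astype(int); m=((im[...,2]>im[...,0]+10)).astype(np.uint8)
    P=[]
    for a in (0,130):
        for y in (-40,40):
            for b in (0,10):
                q=np.array([0,y,30])+a*e+b*n; P.append([606+c*q[0]-s*q[1],138.7+s*q[0]+c*q[1],q[2]])
    h=cv2.convexHull(proj(cam,P).astype(np.float32)); M=np.zeros(m.shape,np.uint8); cv2.fillConvexPoly(M,h.astype(np.int32),1)
    k,l,st,ce=cv2.connectedComponentsWithStats(m); i=l[M>0]; i=np.bincount(i[i>0]).argmax(); r=cv2.minAreaRect(np.argwhere(l==i)[:,::-1].astype(np.float32))
    print(nm,'pred',cv2.boundingRect(h),cv2.minAreaRect(h),'seen',st[i],r, 'IoU',((l==i)&(M>0)).sum()/((l==i)|(M>0)).sum())
    cv2.imwrite('pics/z_%s.png'%nm,cam['img'][:,:,::-1])
E
python3 t2.py
```

```text
scene tall_tile [333.6 171.2  38.6  62. ] 2157 335.2 168.8 0.95
scene panel [333.7 180.6  66.4  40.9] 896 331.1 180.8 0.81
side tall_tile [237.2 250.9  47.9  70.6] 498 237.2 251.6 0.86
side panel [227.1 279.6 104.5 103.9] 5256 234.4 285.5 0.44
scene pred (315, 138, 40, 65) ((335.1855773925781, 170.7340850830078), (63.58013153076172, 39.43278503417969), 89.40445709228516) seen [ 317  140   38   59 2083] ((335.4999694824219, 168.99998474121094), (36.99999237060547, 57.99999237060547), 0.0) IoU 0.8632407791131371
side pred (211, 212, 52, 74) ((237.21865844726562, 249.6055450439453), (6.332259178161621, 83.88070678710938), 33.562164306640625) seen [213 216  50  71 485] ((237.9779052734375, 250.9850311279297), (6.08920955657959, 83.21918487548828), 34.114471435546875) IoU 0.48637602179836514
```

The tile stands free, and its silhouette matches the seated pose at 25° to about 1 px in both views.

```bash
python3 -c "
from h import *
print(job.sign_off())"
```

```text
the job is handed in; nothing more can be done
None
```

The panel is pushed fully back on its stop, and the tall blue tile leans flat against it with its foot in the groove, near the middle; I moved nothing else, and the job is handed in at about 21 s.

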